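# Make room on the pastry board and uncover the large pot

### The arm

A 6-joint arm with a two-finger parallel gripper is mounted at the origin on the work surface. World frame = base frame: x ahead of the robot, y to its left, z up, the work surface at z = 0. Lengths are in m, angles in rad, forces in N, time in s.
With the tool pointing down it reaches from about 0.375 to 0.975 m from the base axis. Payload 3.8 kg.
Tool frame: the origin (TCP) lies at the very end of the fingers, on their centre line; the grasp point (between the pads) lies 19 mm behind it; z points along the fingers, x is the direction in which the jaws open and shut, and the axes are right-handed (so a half turn about z gives the same grasp; the last joint's range is limited). The gripper opens to 88 mm and grips with 3 to 60 N. Pads are 18 mm wide; open, the fingers measure 123 mm over their backs; the gripper's body (75 mm by 187 mm) begins 45 mm behind the grasp point.
Start: joints at [-1.147, 0.264, 1.604, -0, 1.274, -0.037], TCP at [0.3, -0.605, 0.239] pointing down, gripper open.
Joint ranges: [-2.63, 2.63], [-0.94, 2.18], [0.31, 2.57], [-1.31, 4.45], [0, 2.66], [-2.55, 2.55]. Speed limits (rad/s): [2.57, 2.57, 3.14, 3.14, 3.14, 3.14].

### API

Orientations are given as a rotation vector (axis times angle).
In Python, from plant import env gives the robot as it stands.
- The arm moves only by the tool arm_command, never from a script. Its argument "increments" is a list of rows, each a list of 6 numbers: the shift along the tool's x, y, z in mm, then the turn, a rotation vector about the tool's x, y, z in degrees. A call has exactly 10 rows; each row shifts and turns the commanded pose from where the row before left it, along the tool's axes as they then stand; what a row does not reach is not made up. A row lasts 1/10 s, in which the tool goes at most 50 mm and 8.59 degrees, less where a joint would pass 70% of its speed; a pose out of reach is approached as far as the arm can. A call is refused whole if a number of a shift passes 50 or a number of a turn 8.59, either way. A call with a gripper value outside its range is refused whole. "grip" is the closure, from 0 (fully open) to 1 (shut), set as the call begins (left out, the last holds). The fingers move at their own pace and stop on an object; the grip force is fixed at half the most. Time passes only in rows, so rows that do not move let the fingers close, or fill a call up. It gives the time, the measured TCP pose, the force and the opening at its end, in the units of the state.
- env.get_state(): the state, without advancing time (a new reading comes with each control period).
- env.get_image(name): name is "scene" or "top" or "wrist"; returns a dict with "image" (480x640x3 uint8, red, green, blue), "z_map" (480x640 float32, m along the optical axis (not along the pixel's ray), 0 where there is no reading), "fx", "fy", "cx", "cy" (pixels), "k1" (the pictures are not rectified: a ray, as slopes to the right and down, at radius r is drawn at 1 + k1 r^2 times it, then the intrinsics apply), "eye" and "rotation" of the camera in the world; the wrist camera has in their place "mount" (4x4, takes a point from camera to tool coordinates, whose origin is the TCP and whose axes are the tool frame's). Camera axes: x right, y down, z forward; pixel columns grow to the right and rows downward; lengths in m; the calibration is good to about 2 mm. A picture is of the moment at which its call begins: read the wrist's pose just before it.
- env.finish_job(): hands the job in, once; it reports no verdict.
Trained networks look in the newest picture that a camera, given by its name, has taken for a name from the list of things; names that differ only in an ending like _2 or _b are one class to them, and where a whole thing is asked for, a point or a joint stands for the part that bears it (a point fixed in the world has none). Each returns a list of dicts, best first, with "confidence" (0 to 1); they miss things now and then, are a little off and sometimes report something else, mostly with a low value. They report only what shows in the picture. A call takes as long as a camera call.
- env.boxes_of(camera, query): "extent" ([left, top, width, height] in pixels, round what is visible of it).
- env.trace(camera, query): "pixels" (480x640 bool, what is visible of it) and "extent" ([left, top, width, height] in pixels, round what is visible of it).
- env.tip_of(camera, query): "centre" ([column, row] in pixels: a listed point, or the origin of a listed thing).
The state is a dict: "t": time; "joint_pos": joint angles; "dq": joint speeds; "joint_torque": joint torques, N m; "tcp_pos": TCP position; "tcp_rot": TCP orientation; "wrist_force": force on the tool from outside, world axes, zero at the start; "moment": the same for the moment, N m; "opening": finger opening in m.
Only numpy, scipy, OpenCV 4.12 (cv2) and the standard library are available. Lean on these libraries where they do the work, as an engineer would, in place of code of your own. Each camera call takes 0.05 s, during which the arm holds its last target.

### The job

Uncover the larger of the two pots on the hob: lift its lid off by the knob and set it down gently, knob up and flat, in the middle of the near part of the wooden board. First clear that spot, without picking them up: roll the rolling pin back against the board's ledge and slide the sharpening stone snug up against its near side, lengthways and about mid-pin, so that the pin stays chocked between ledge and stone. Leave both pots, the small pot's lid and everything else where they are.

Things in the scene. Friction and masses are not known exactly. Their poses are not given: they have to be found in the camera images.
- board: fixed wooden pastry board, 360 mm (its x) by 320 mm (its y), 20 mm thick, on the counter to the left or right of the robot's middle line. Origin at the centre of its underside; top at z = 20 mm. Along its far (+x) edge runs a ledge 20 mm thick, 45 mm tall above the top, its near face at board x = +160 mm. The near edge is at x = -180 mm; the near part is the half towards the robot
- pin: loose plain wooden rolling pin lying on the board, a straight cylinder 45 mm in diameter and 200 mm long, no handles, about 0.21 kg. Origin at its middle, on its axis; its y axis is its long axis; x and z turn as it rolls. It rolls freely. Against the ledge its axis is at board x = 137.5 mm, z = 42.5 mm
- stone: loose grey sharpening stone on a thin black rubber base, a flat block 60 mm (its x) by 180 mm (its y) by 30 mm tall, about 0.6 kg, lying on the board between the robot and the pin, at a slant. Origin at the centre of its underside. Touching the pin squarely when the pin is against the ledge, its origin is at board x = 85 mm. It slides under a push of several newtons
- hob: fixed flat counter-top hob, 480 mm (x) by 300 mm (y) by 60 mm tall, steel with a black top and two round zones one behind the other at hob x = -85 mm and +125 mm, switched off. Origin at the centre of its underside
- pot_large: loose steel pot, the larger: 160 mm in diameter, 100 mm tall, wall 4 mm, two loop handles at its +y and -y sides reaching 31 mm out just below the rim, potatoes inside, 0.9 kg. It stands on one of the hob's zones. Origin at the centre of its underside, z up
- lid_large: its loose steel lid, 168 mm in diameter, about 0.32 kg. Origin at the centre of its underside, z up. Below, a round plug 144 mm in diameter, 8 mm deep, sits in the pot's mouth with 4 mm play; the rim rests on the pot's. The top is a flat cone up to 26 mm above the origin; on it a stem 16 mm thick carries the knob head, 46 to 64 mm up. Set down, the lid rests on its plug
- lid_large_knob (a point): centre of the large lid's knob head, 55 mm above the lid's origin; the head is 36 mm in diameter and 18 mm tall, with 20 mm of free height under it round the stem
- pot_small: bystander: loose steel pot, the smaller: 120 mm in diameter, 90 mm tall, loop handles at +y and -y reaching 31 mm out, on the hob's other zone. Origin at the centre of its underside
- lid_small: bystander: the small pot's loose lid, 128 mm in diameter, same shape, top of its knob 64 mm above its origin. Origin at the centre of its underside
- oil: bystander: oil bottle standing between hob and board, 60 mm in diameter, 215 mm tall, origin at the centre of its underside
- mill: bystander: wooden pepper mill standing between hob and board, 58 mm in diameter, 196 mm tall, origin at the centre of its underside
- tin: bystander: food tin standing beyond, 73 mm in diameter, 110 mm tall, origin at the centre of its underside
- mug: bystander: white mug, 82 mm in diameter, 92 mm tall, handle at its +y side, out at the left. Origin at the centre of its underside
- bowl: bystander: white bowl, 124 mm in diameter, 55 mm tall, out at the right. Origin at the centre of its underside

How it is judged:
On the way, in this order (a step that is already met when the one before it is completed fails the run):
1. the pin lies against the ledge with the stone snug against its near side, both at rest (x of pin in the frame of board above 0.1275 m and y of pin in the frame of board between -0.085 and 0.085 m and angle between the y axis of pin and the y axis of board, either way round below 0.1 rad and z of pin in the frame of board below 0.052 m and x of stone in the frame of board above 0.073 m and angle between the y axis of stone and the y axis of board, either way round below 0.12 rad and angle between stone's own z axis and vertical below 0.06 rad and y of stone in the frame of pin between -0.06 and 0.06 m and linear speed of each of pin, stone below 0.02 m/s and angular speed of each of pin, stone below 0.3 rad/s), for 0.3 s.
2. the large lid is lifted clear of its pot (z of lid_large in the frame of pot_large above 0.12 m and angle between pot_large's own z axis and vertical below 0.1 rad), for 0.1 s.
At the end, for the whole second after the job is handed in: Large lid flat (4 deg), knob up, still, centre at board x -115 to -15, |y| < 90 mm. Pin within 10 mm of ledge and 0.1 rad of parallel, |y| < 85; stone flat, x > 73 mm, within 0.12 rad, within 60 mm of mid-pin. Large pot upright, moved < 30 mm; other things < 25 mm (all of step 1 and distance of each of pot_small, lid_small, oil, mill, tin, mug, bowl from where it was at the start of the episode below 0.025 m and linear speed of lid_large below 0.02 m/s and angular speed of lid_large below 0.3 rad/s and x of lid_large in the frame of board between -0.115 and -0.015 m and y of lid_large in the frame of board between -0.09 and 0.09 m and z of lid_large in the frame of board between 0.014 and 0.026 m and angle between lid_large's own z axis and vertical below 0.07 rad and distance of pot_large from where it was at the start of the episode below 0.03 m and angle between pot_large's own z axis and vertical below 0.1 rad); the robot touches nothing.
It fails at once if a bystander (small pot, its lid, bottle, mill, tin, mug or bowl) is shifted by more than 25 mm or tipped over (distance of any of pot_small, lid_small, oil, mill, tin, mug, bowl from where it was at the start of the episode above 0.025 m or angle between any of pot_small, lid_small, oil, mill, tin, mug, bowl's own z axis and vertical above 0.5 rad).
It fails at once if the large pot is shifted by more than 30 mm or tipped (distance of pot_large from where it was at the start of the episode above 0.03 m or angle between pot_large's own z axis and vertical above 0.3 rad).
It fails at once if the pin or the stone is picked up: more than 30 mm above where it lies on the board (z of pin in the frame of board above 0.0725 m or z of stone in the frame of board above 0.05 m).
It fails at once if the large lid is dropped or slammed down: faster than 0.35 m/s in the last 15 mm above the board, or more than 45 N between it and the board (contact force between lid_large and board above 45 N or (linear speed of lid_large above 0.35 m/s and z of lid_large in the frame of board below 0.035 m and x of lid_large in the frame of board between -0.25 and 0.25 m and y of lid_large in the frame of board between -0.23 and 0.23 m)).
It also fails if it takes over 72 s, if anything falls off the work surface, if the arm or the gripper's body presses on something with over 40 N, if the wrist force passes 120 N, or if a joint passes its speed limit or range.

## Working session

There is one attempt and no reset: what is moved stays moved. The work goes in short steps, Python scripts to look and compute and a tool call to move; the robot and the scene stay as the last step left them, time stands still between calls to the robot, and variables do not carry over. Pictures are saved under pics/ and viewed, and the job is handed in when it is done.

Besides the shell and the picture viewer there is one more tool, called after ">>>" by a JSON object that holds its "op" and its "data". arm_command: Moves the arm, as the interface text tells. Its arguments: {"type":"object","properties":{"increments":{"type":"array"},"grip":{"type":"number"}},"required":["increments"]}

```bash
ls; mkdir -p pics
cat > h.py <<'E'
import numpy as np, cv2, json
from scipy.spatial.transform import Rotation as R
from plant import env
def shot(cam,name):
    st=env.get_state(); im=env.get_image(cam)
    cv2.imwrite(f'pics/{name}.png',im['image'][:,:,::-1])
    if 'mount' in im:
        T=np.eye(4);T[:3,:3]=R.from_rotvec(st['tcp_rot']).as_matrix();T[:3,3]=st['tcp_pos']
        M=T@np.array(im['mount']); im['eye']=M[:3,3]; im['rotation']=M[:3,:3]
    return im
def cloud(im):
    v,u=np.mgrid[0:480,0:640]
    return pts(im,u.ravel(),v.ravel(),im['z_map'].ravel()).reshape(480,640,3)
def pts(im,u,v,z):
    K=np.array([[im['fx'],0,im['cx']],[0,im['fy'],im['cy']],[0,0,1.]])
    x=(np.asarray(u,float)-im['cx'])/im['fx'];y=(np.asarray(v,float)-im['cy'])/im['fy']
    a,b=x.copy(),y.copy()
    for _ in range(20):
        s=1+im['k1']*(a*a+b*b);a,b=x/s,y/s
    c=np.stack([a*z,b*z,z*np.ones_like(a)],-1)
    return c@np.array(im['rotation']).T+np.array(im['eye'])
E
python3 - <<'E'
from h import *
for c in ['scene','top','wrist']:
    im=shot(c,c+'0'); print(c,im['eye'],im['k1'],im['fx'])
print(env.get_state())
E
```

```text
pics
scene [ 1.61420725 -0.61390018  0.90121939] -0.023559246918909153 575.492772224521
top [0.25301722 0.00513    1.7378781 ] -0.16390802046618538 585.6426787617737
wrist [ 0.36881815 -0.56959387  0.38395154] -0.062486672005206335 331.313616292
{'t': 0.15, 'joint_pos': array([-1.14687246e+00,  2.64549892e-01,  1.60504850e+00, -4.36904731e-06,
        1.27371995e+00, -3.68769580e-02]), 'dq': array([-1.01243576e-03, -1.58005152e-03, -5.08412868e-03,  2.57718967e-05,
       -2.27233135e-04,  6.41123005e-04]), 'joint_torque': array([ 7.24623387e-04, -5.02845311e+01, -3.57467973e+01,  7.29155238e-02,
        2.49086553e-02, -7.24915935e-05]), 'tcp_pos': array([ 0.29993267, -0.60408551,  0.23770076]), 'tcp_rot': array([-2.66922975e+00,  1.65492754e+00,  2.25257648e-03]), 'wrist_force': array([ 0.67143415,  1.2116454 , -0.37136128]), 'moment': array([ 0.00642381, -0.07068374, -0.00235814]), 'opening': 0.08794798739668919}
```

View pics/top0.png

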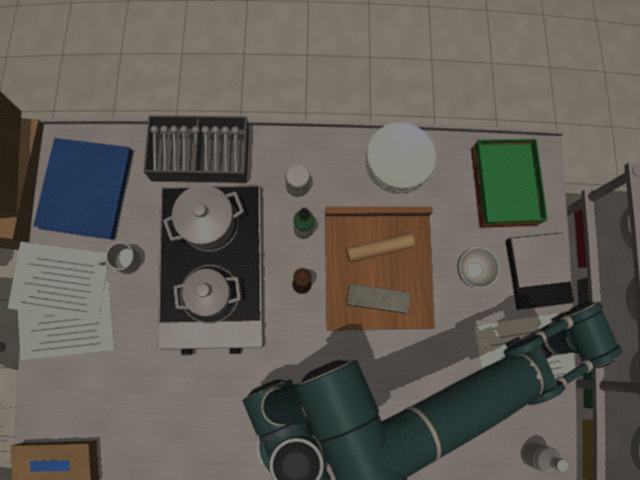

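View pics/scene0.png

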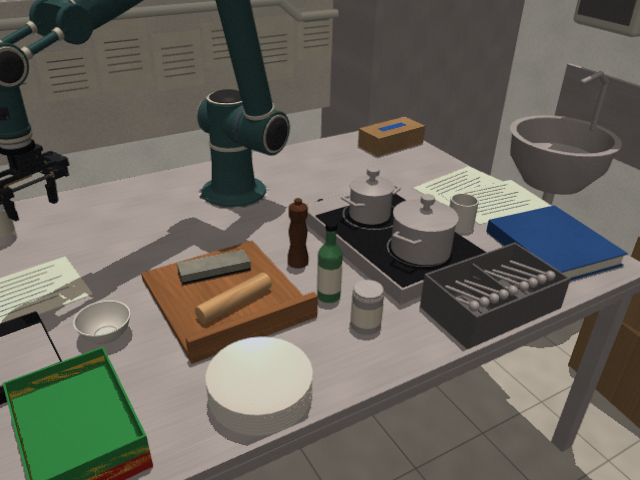

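Run:
```python
from h import *
im=shot('top','top1'); P=cloud(im); 
for q in ['board','pin','stone','hob','pot_large','lid_large','lid_large_knob','pot_small','lid_small','oil','mill','tin','mug','bowl']:
    r=env.trace('top',q); t=env.tip_of('top',q)
    for d in r[:2]:
        m=d['pixels']&(im['z_map']>0); X=P[m]
        print(q,round(d['confidence'],2),d['extent'],'med',np.median(X,0).round(3),'lo',np.percentile(X,2,axis=0).round(3),'hi',np.percentile(X,98,axis=0).round(3))
    print('   tip',[(np.round(d['centre'],1),round(d['confidence'],2)) for d in t[:2]])
    if r: np.save('m_'+q,r[0]['pixels'])
np.save('P',P)
```

```text
Traceback (most recent call last):
  File "h.py", line 13, in cloud
    return pts(im,u.ravel(),v.ravel(),im['z_map'].ravel()).reshape(480,640,3)
           ~~~^^^^^^^^^^^^^^^^^^^^^^^^^^^^^^^^^^^^^^^^^^^^
  File "h.py", line 21, in pts
    return c@np.array(im['rotation']).T+np.array(im['eye'])
           ~~~~~~~~~~~~~~~~~~~~~~~~~~~~^~~~~~~~~~~~~~~~~~~~
ValueError: operands could not be broadcast together with shapes (307200,) (3,)
```

The top view shows the board around (380,268), the pin from (350,254) to (412,240), and the stone from (348,295) to (410,300). The larger pot is the far one, with its knob at about (200,210). The small pot is at (205,290).

```bash
sed -i "s/return c@np.array(im\['rotation'\]).T/Q=np.array(im['rotation'])\n    Q=R.from_rotvec(Q).as_matrix() if Q.size==3 else Q\n    return c@Q.T/" h.py
python3 - <<'E'
from h import *
im=shot('top','top1'); print(im['rotation']);P=cloud(im); 
for q in ['board','pin','stone','hob','pot_large','lid_large','lid_large_knob','pot_small','lid_small','oil','mill','tin','mug','bowl']:
    r=env.trace('top',q); t=env.tip_of('top',q)
    for d in r[:2]:
        m=d['pixels']&(im['z_map']>0); X=P[m]
        print(q,round(d['confidence'],2),d['extent'],'med',np.median(X,0).round(3),'lo',np.percentile(X,2,axis=0).round(3),'hi',np.percentile(X,98,axis=0).round(3))
    print('   tip',[(np.round(d['centre'],1),round(d['confidence'],2)) for d in t[:2]])
    if r: np.save('m_'+q,r[0]['pixels'])
np.save('P',P)
E
```

```text
[-2.14530892  2.10362473 -0.22884069]
board 0.69 [322.3, 206.1, 112.1, 125.9] med [ 0.524 -0.232  0.02 ] lo [ 0.345 -0.388  0.011] hi [ 0.693 -0.081  0.066]
board 0.65 [345.4, 283.2, 61.2, 33.0] med [ 0.426 -0.228  0.049] lo [ 0.391 -0.313  0.034] hi [ 0.461 -0.143  0.057]
   tip [(array([373.2, 270.6]), 0.76)]
pin 0.68 [349.6, 231.2, 64.2, 34.2] med [ 0.577 -0.233  0.06 ] lo [ 0.541 -0.326  0.042] hi [ 0.617 -0.141  0.071]
pin 0.68 [288.4, 162.6, 20.1, 35.1] med [0.762 0.014 0.106] lo [ 0.739 -0.019  0.016] hi [0.805 0.047 0.117]
   tip [(array([380. , 244.4]), 0.76)]
stone 0.8 [346.4, 283.8, 62.4, 28.8] med [ 0.427 -0.228  0.049] lo [ 0.393 -0.311  0.039] hi [ 0.461 -0.143  0.057]
stone 0.61 [102.9, 241.3, 37.2, 36.7] med [0.529 0.535 0.038] lo [ 0.488  0.484 -0.001] hi [0.567 0.587 0.096]
   tip [(array([374.7, 299.1]), 0.77)]
hob 0.96 [154.8, 185.0, 109.0, 171.1] med [0.48  0.227 0.058] lo [0.276 0.115 0.046] hi [0.742 0.409 0.068]
   tip [(array([214.1, 267.7]), 0.57)]
pot_large 0.76 [162.0, 189.3, 81.7, 58.9] med [0.587 0.22  0.114] lo [0.561 0.17  0.064] hi [0.706 0.35  0.15 ]
[... 893 characters left out ...]
 [ 0.46  -0.005  0.174] lo [ 0.441 -0.03  -0.003] hi [0.511 0.023 0.199]
   tip [(array([300.9, 283.6]), 0.9), (array([203.6, 215.7]), 0.28)]
tin 0.84 [287.2, 164.3, 21.6, 37.0] med [0.76  0.014 0.106] lo [ 0.739 -0.019  0.01 ] hi [0.803 0.047 0.118]
   tip [(array([298.2, 184.2]), 0.88)]
mug 0.68 [101.4, 241.9, 39.9, 34.7] med [0.531 0.535 0.037] lo [ 0.489  0.484 -0.002] hi [0.567 0.588 0.096]
mug 0.41 [156.8, 183.3, 106.5, 173.6] med [0.478 0.227 0.058] lo [0.276 0.114 0.015] hi [0.744 0.411 0.136]
   tip [(array([128.7, 261.7]), 0.68)]
bowl 0.69 [456.8, 248.5, 41.2, 38.3] med [ 0.529 -0.542  0.021] lo [ 0.469 -0.586 -0.001] hi [ 0.578 -0.483  0.057]
   tip [(array([470.7, 269.3]), 0.65)]
```

```bash
cat > fit.py <<'E'
from h import *
def rect(m,P):
    X=P[m][:,:2]*1000; r=cv2.minAreaRect(X.astype(np.float32)); return r
def pca(X):
    c=X.mean(0);u,s,v=np.linalg.svd(X-c,full_matrices=False);return c,v[0]
E
python3 - <<'E'
from fit import *
P=np.load('P.npy'); z=P[...,2]; x=P[...,0]; y=P[...,1]
reg=(x>.3)&(x<.75)&(y<-.05)&(y>-.42)
print('board',rect(reg&(z>.015)&(z<.075),P))
L=reg&(z>.06)&(x>.66); print('ledge',rect(L,P),z[L].mean())
# ledge near edge per column
S=reg&(z>.043)&(z<.06)&(x<.48); print('stone',rect(S,P),z[S].mean())
c,d=pca(P[S][:,:2]);print(c,np.degrees(np.arctan2(d[0],-d[1])))
N=reg&(z>.045)&(z<.075)&(x>.51)&(x<.65); print('pin',rect(N,P),z[N].max())
c,d=pca(P[N][:,:2]);print(c,np.degrees(np.arctan2(d[0],-d[1])))
K=(x>.56)&(x<.72)&(y>.2)&(y<.36)&(z>.208); print('knob',P[K].mean(0),rect(K,P))
Ld=(x>.52)&(x<.76)&(y>.15)&(y<.4)&(z>.158)&(z<.235); print('lid',cv2.minEnclosingCircle((P[Ld][:,:2]*1000).astype(np.float32)),z[Ld].min())
H=(x>.2)&(x<.8)&(y>.05)&(y<.5)&(z>.05)&(z<.067); print('hob',rect(H,P))
E
```

```text
board ((520.4986572265625, -239.3129425048828), (363.40179443359375, 331.08807373046875), 0.9287965297698975)
ledge ((688.8538208007812, -231.05307006835938), (22.65492057800293, 317.1946105957031), 1.425521969795227) 0.065473139150036
stone ((427.6813049316406, -228.8599853515625), (179.5386505126953, 61.32267379760742), 82.45648956298828) 0.049863128812388274
[ 0.42730017 -0.22850173] -7.489193432455175
pin ((579.393798828125, -235.204833984375), (45.33934783935547, 200.1834716796875), 15.477468490600586) 0.07479914271967192
[ 0.57769276 -0.23328284] 15.312411684122214
knob [0.63858089 0.27577499 0.21590283] ((638.430908203125, 275.9410095214844), (31.265300750732422, 32.846092224121094), 0.730880618095398)
lid ((640.2059326171875, 277.3424377441406), 83.93667602539062) 0.15814559867844635
hob ((528.544189453125, 306.32745361328125), (551.6484375, 384.28131103515625), 1.9390418529510498)
```

View pics/wrist0.png

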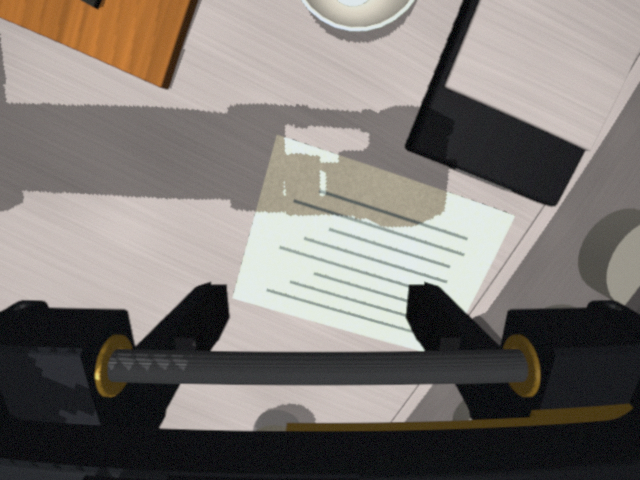

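```bash
cat > go.py <<'E'
# go.py x y z heading_deg [rows]: per-row increments to reach target (mm), tool straight down, tool-x heading in world
import sys; from h import *
x,y,z,hd=map(float,sys.argv[1:5]); n=int(sys.argv[5]) if len(sys.argv)>5 else 10
st=env.get_state(); R0=R.from_rotvec(st['tcp_rot']).as_matrix(); p0=np.array(st['tcp_pos'])*1000
h=np.radians(hd); tx=np.array([np.cos(h),np.sin(h),0]);tz=np.array([0,0,-1.]);R1=np.stack([tx,np.cross(tz,tx),tz],1)
rv=R.from_matrix(R0.T@R1).as_rotvec()/n
S=sum(R.from_rotvec(rv*k).as_matrix() for k in range(n))
p=np.linalg.solve(S,R0.T@(np.array([x,y,z])-p0))
print('t',st['t'],'tcp',p0.round(1),'head',np.degrees(np.arctan2(R0[1,0],R0[0,0])).round(2),'F',np.round(st['wrist_force'],1),'open',st['opening'])
print('row shift mm',p.round(2),'turn deg',np.degrees(rv).round(3), 'rows',n)
E
python3 go.py 505 -235 120 -88.8 10
```

```text
t 1.65 tcp [ 300.1 -604.6  238.7] head -63.6 F [-0.6  0.4  0.2] open 0.0882348787971691
row shift mm [-30.61 -29.62  11.87] turn deg [-0.   -0.    2.52] rows 10
```

>>> {"op": "arm_command", "data": {"increments": [[-30.6, -29.6, 11.9, 0, 0, 2.52], [-30.6, -29.6, 11.9, 0, 0, 2.52], [-30.6, -29.6, 11.9, 0, 0, 2.52], [-30.6, -29.6, 11.9, 0, 0, 2.52], [-30.6, -29.6, 11.9, 0, 0, 2.52], [-30.6, -29.6, 11.9, 0, 0, 2.52], [-30.6, -29.6, 11.9, 0, 0, 2.52], [-30.6, -29.6, 11.9, 0, 0, 2.52], [-30.6, -29.6, 11.9, 0, 0, 2.52], [-30.6, -29.6, 11.9, 0, 0, 2.52]], "grip": 0}}

```text
t: 2.65
tcp_pos: [0.5056, -0.2336, 0.1196]
tcp_rot: [-2.242, 2.2, -0.001]
wrist_force: [0.8, -0.3, 0.8]
opening: 0.088
```

```bash
python3 go.py 505 -235 30 -88.8 8; python3 -c "
from h import *
shot('wrist','w2')"
```

```text
t 2.65 tcp [ 505.6 -233.6  119.6] head -88.9 F [ 0.8 -0.3  0.8] open 0.08796509010612968
row shift mm [ 0.17  0.09 11.2 ] turn deg [-0.005 -0.003 -0.013] rows 8
```

View pics/w2.png

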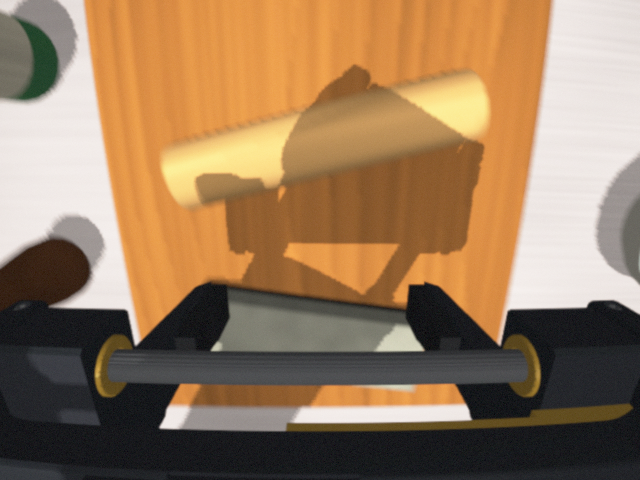

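The wrist view shows the pin from (165,175) to (490,105) and the stone's far edge near row 290. The fingers are over the gap between them, so I'm descending.

>>> {"op": "arm_command", "data": {"increments": [[0, 0, 11, 0, 0, 0], [0, 0, 11, 0, 0, 0], [0, 0, 11, 0, 0, 0], [0, 0, 11, 0, 0, 0], [0, 0, 11, 0, 0, 0], [0, 0, 11, 0, 0, 0], [0, 0, 11, 0, 0, 0], [0, 0, 11, 0, 0, 0], [0, 0, 0, 0, 0, 0], [0, 0, 0, 0, 0, 0]]}}

```text
t: 3.7
tcp_pos: [0.5047, -0.235, 0.0313]
tcp_rot: [2.245, -2.198, -0.001]
wrist_force: [0.1, 0.1, 0.6]
opening: 0.088
```

>>> {"op": "arm_command", "data": {"increments": [[0, -4, 0, 0, 0, 0], [0, -5, 0, 0, 0, 0], [0, -5, 0, 0, 0, 0], [0, -5, 0, 0, 0, 0], [0, -5, 0, 0, 0, 0], [0, -5, 0, 0, 0, 0], [0, -5, 0, 0, 0, 0], [0, -5, 0, 0, 0, 0], [0, -5, 0, 0, 0, 0], [0, -5, 0, 0, 0, 0]]}}

```text
t: 4.7
tcp_pos: [0.5542, -0.2341, 0.0317]
tcp_rot: [2.245, -2.198, -0.0]
wrist_force: [-0.1, 0.2, -0.2]
opening: 0.0882
```

```bash
python3 -c "
from h import *
shot('wrist','w3');shot('scene','s3')"
```

```text
(no output)
```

View pics/w3.png

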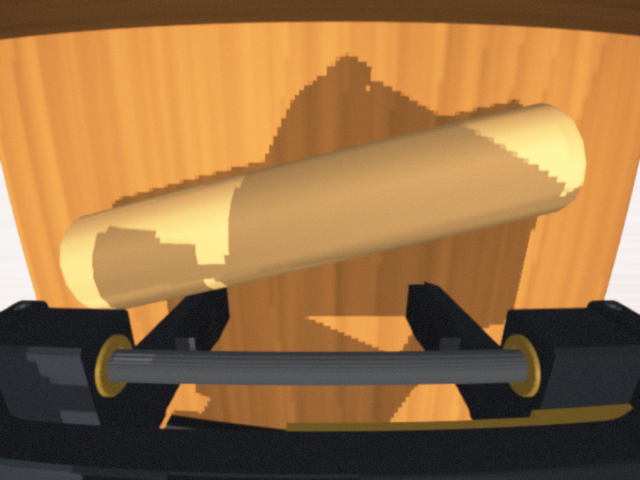

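View pics/s3.png

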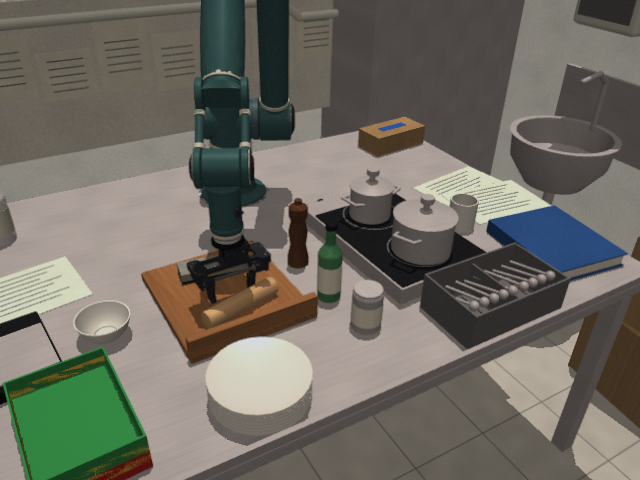

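The left finger touches the pin's left end at about (205,290). I'll keep pushing slowly.

>>> {"op": "arm_command", "data": {"increments": [[0, -4, 0, 0, 0, 0], [0, -4, 0, 0, 0, 0], [0, -4, 0, 0, 0, 0], [0, -4, 0, 0, 0, 0], [0, -4, 0, 0, 0, 0], [0, -4, 0, 0, 0, 0], [0, -4, 0, 0, 0, 0], [0, -3, 0, 0, 0, 0], [0, -3, 0, 0, 0, 0], [0, -2, 0, 0, 0, 0]]}}

```text
t: 5.8
tcp_pos: [0.5899, -0.2333, 0.0317]
tcp_rot: [2.245, -2.198, -0.001]
wrist_force: [-1.0, 0.1, 0.7]
opening: 0.0883
```

```bash
python3 -c "
from h import *
shot('wrist','w4')"
```

```text
(no output)
```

View pics/w4.png

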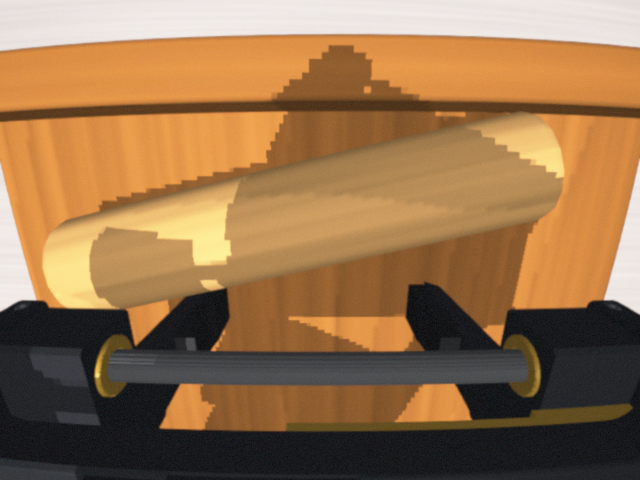

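>>> {"op": "arm_command", "data": {"increments": [[0, -3, 0, 0, 0, 0], [0, -3, 0, 0, 0, 0], [0, -3, 0, 0, 0, 0], [0, -3, 0, 0, 0, 0], [0, -3, 0, 0, 0, 0], [0, -3, 0, 0, 0, 0], [0, -3, 0, 0, 0, 0], [0, -3, 0, 0, 0, 0], [0, -3, 0, 0, 0, 0], [0, 0, 0, 0, 0, 0]]}}

```text
t: 6.85
tcp_pos: [0.6175, -0.2328, 0.0318]
tcp_rot: [-2.244, 2.198, -0.001]
wrist_force: [-0.2, 0.1, -0.1]
opening: 0.0881
```

```bash
python3 -c "
from h import *
shot('wrist','w5')"
```

```text
(no output)
```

View pics/w5.png

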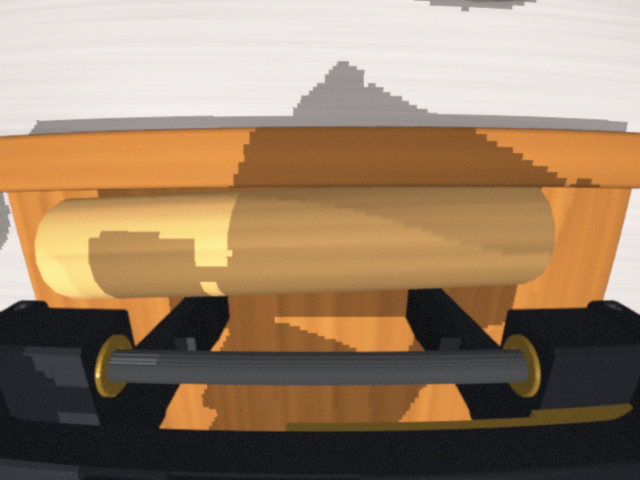

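>>> {"op": "arm_command", "data": {"increments": [[0, -1, 0, 0, 0, 0], [0, -1, 0, 0, 0, 0], [0, -1, 0, 0, 0, 0], [0, -1, 0, 0, 0, 0], [0, -1, 0, 0, 0, 0], [0, -1, 0, 0, 0, 0], [0, -1, 0, 0, 0, 0], [0, -1, 0, 0, 0, 0], [0, 0, 0, 0, 0, 0], [0, 0, 0, 0, 0, 0]]}}

```text
t: 7.9
tcp_pos: [0.6226, -0.2326, 0.0316]
tcp_rot: [2.244, -2.195, -0.006]
wrist_force: [-7.6, -0.7, 5.2]
opening: 0.0881
```

```bash
python3 - <<'E'
from fit import *
im=shot('wrist','w6');P=cloud(im);x,y,z=np.moveaxis(P,2,0)
L=(im['z_map']>0)&(x>.63)&(x<.75)&(y<-.05)&(y>-.45)&(z>.061)
N=L&(x<.672);L=L&(x>.675);print(rect(N,P),rect(L,P))
# crest
top=N&(z>.063);print('pin top',rect(top,P))
for a in np.arange(-.36,-.1,.03):
    m=(abs(y-a)<.01)&(im['z_map']>0)&(x>.62)&(x<.75)&(z>.03)
    print(a.round(2),[(int(1000*X[0]),int(1000*X[2])) for X in P[m][np.argsort(P[m][:,0])][::max(1,m.sum()//14)]])
E
python3 go.py 595 -235 60 -88.8
```

```text
((649.8240356445312, -221.652587890625), (41.608924865722656, 199.7923583984375), 0.9019224643707275) ((687.8895874023438, -232.18850708007812), (20.54241943359375, 237.13145446777344), 1.6122175455093384)
pin top ((648.1630249023438, -222.11865234375), (39.41215515136719, 199.01754760742188), 1.431495189666748)
-0.36 [(681, 64), (701, 45), (701, 45), (701, 44), (701, 45), (701, 48), (701, 46), (701, 47), (701, 49), (701, 49), (701, 46), (701, 48), (701, 48), (701, 46), (701, 46)]
-0.33 [(640, 55), (681, 64), (683, 65), (685, 65), (686, 65), (688, 64), (689, 65), (691, 66), (692, 65), (694, 65), (695, 65), (697, 65), (698, 65), (699, 65), (701, 40)]
-0.3 [(633, 83), (642, 120), (645, 61), (647, 131), (650, 120), (653, 119), (657, 96), (658, 107), (658, 115), (660, 65), (668, 62), (675, 55), (685, 65), (693, 65), (700, 53)]
-0.27 [(620, 55), (638, 56), (644, 138), (646, 61), (646, 128), (646, 131), (647, 136), (648, 111), (650, 110), (656, 64), (665, 63), (673, 57), (684, 65), (692, 65), (699, 45)]
-0.24 [(636, 53), (643, 113), (645, 134), (645, 132), (646, 130), (646, 137), (647, 113
[... 255 characters left out ...]
64), (697, 64)]
-0.18 [(620, 59), (629, 47), (631, 75), (638, 119), (643, 138), (644, 138), (644, 132), (645, 118), (648, 118), (652, 116), (655, 65), (659, 64), (671, 55), (685, 65), (696, 59)]
-0.15 [(633, 119), (641, 61), (646, 63), (652, 64), (654, 107), (655, 65), (658, 64), (663, 63), (667, 60), (671, 54), (678, 65), (683, 66), (687, 65), (692, 64), (695, 53)]
-0.12 [(633, 55), (646, 64), (653, 64), (659, 64), (664, 61), (669, 56), (675, 65), (678, 65), (680, 64), (682, 65), (685, 65), (687, 65), (690, 65), (692, 64), (695, 61)]
t 7.95 tcp [ 622.6 -232.6   31.6] head -88.73 F [-7.6 -0.7  5.8] open 0.08791841211204714
row shift mm [ 0.18  2.77 -2.84] turn deg [0.027 0.004 0.007] rows 10
```

View pics/w6.png

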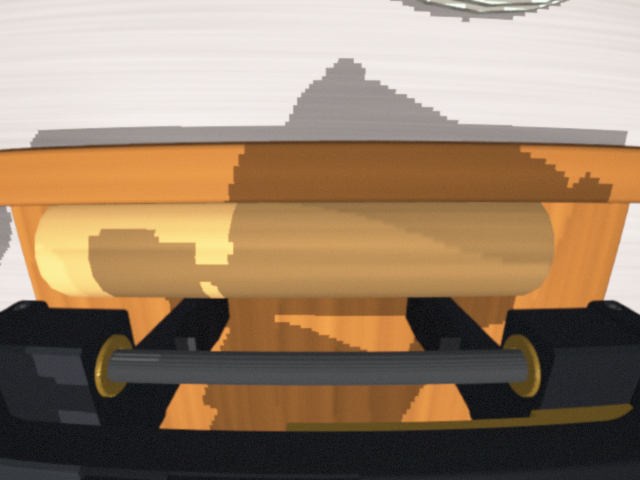

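>>> {"op": "arm_command", "data": {"increments": [[0, 2, 0, 0, 0, 0], [0, 3, 0, 0, 0, 0], [0, 4, 0, 0, 0, 0], [0, 5, 0, 0, 0, 0], [0, 6, 0, 0, 0, 0], [0, 8, 0, 0, 0, 0], [0, 8, -10, 0, 0, 0], [0, 8, -15, 0, 0, 0], [0, 8, -20, 0, 0, 0], [0, 8, -20, 0, 0, 0]]}}

```text
t: 8.95
tcp_pos: [0.5638, -0.2339, 0.0978]
tcp_rot: [2.244, -2.198, -0.0]
wrist_force: [1.4, -0.5, -0.3]
opening: 0.0881
```

```bash
python3 go.py 362 -230 100 -88.8
```

```text
t 8.95 tcp [ 563.8 -233.9   97.8] head -88.81 F [ 1.4 -0.5 -0.3] open 0.08805528718247611
row shift mm [-0.81 20.17 -0.22] turn deg [ 0.001  0.    -0.001] rows 10
```

>>> {"op": "arm_command", "data": {"increments": [[-0.8, 20.2, 0, 0, 0, 0], [-0.8, 20.2, 0, 0, 0, 0], [-0.8, 20.2, 0, 0, 0, 0], [-0.8, 20.2, 0, 0, 0, 0], [-0.8, 20.2, 0, 0, 0, 0], [-0.8, 20.2, 0, 0, 0, 0], [-0.8, 20.2, 0, 0, 0, 0], [-0.8, 20.2, 0, 0, 0, 0], [-0.8, 20.2, 0, 0, 0, 0], [-0.8, 20.2, 0, 0, 0, 0]]}}

```text
t: 9.95
tcp_pos: [0.3616, -0.2301, 0.0973]
tcp_rot: [-2.245, 2.198, -0.002]
wrist_force: [-0.1, -0.7, 0.1]
opening: 0.0881
```

```bash
python3 go.py 362 -230 31 -88.8 8
python3 - <<'E'
from fit import *
im=shot('wrist','w7');P=cloud(im);x,y,z=np.moveaxis(P,2,0)
im2=shot('top','t7');P=cloud(im2);x,y,z=np.moveaxis(P,2,0)
N=(y<-.08)&(y>-.39)&(z>.053)&(x>.5)&(x<.668);print(rect(N,P),N.sum())
S=(y<-.08)&(y>-.39)&(z>.043)&(z<.058)&(x>.37)&(x<.5);print(rect(S,P),S.sum())
E
```

```text
t 9.95 tcp [ 361.6 -230.1   97.3] head -88.8 F [-0.1 -0.7  0.1] open 0.08814643373234612
row shift mm [-0.01 -0.05  8.29] turn deg [-0.006 -0.005  0.   ] rows 8
((651.0700073242188, -219.26986694335938), (35.103477478027344, 197.0629425048828), 0.713322103023529) 696
((428.3287353515625, -228.409423828125), (177.6829833984375, 60.19374465942383), 83.20824432373047) 516
```

View pics/w7.png

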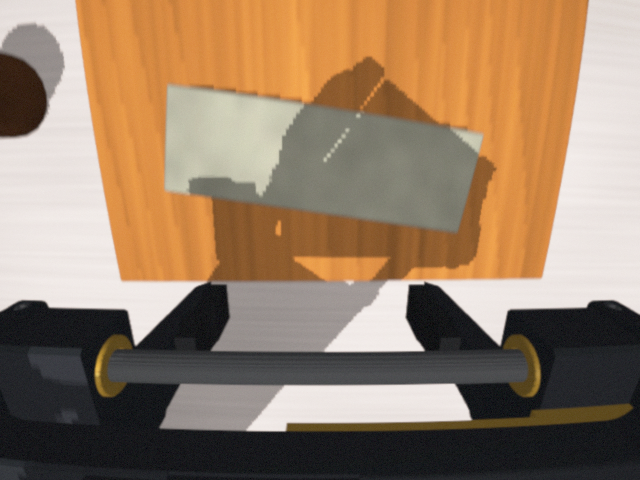

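View pics/t7.png

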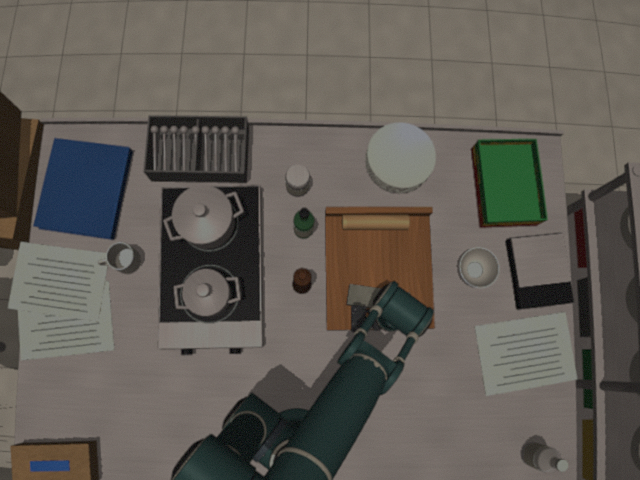

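The pin stays at the ledge (row 222 in the top view). The stone is ahead of the fingers with its near edge clear, so I'm descending.

>>> {"op": "arm_command", "data": {"increments": [[0, 0, 8.3, 0, 0, 0], [0, 0, 8.3, 0, 0, 0], [0, 0, 8.3, 0, 0, 0], [0, 0, 8.3, 0, 0, 0], [0, 0, 8.3, 0, 0, 0], [0, 0, 8.3, 0, 0, 0], [0, 0, 8.3, 0, 0, 0], [0, 0, 8.3, 0, 0, 0], [0, 0, 0, 0, 0, 0], [0, 0, 0, 0, 0, 0]]}}

```text
t: 11.05
tcp_pos: [0.3625, -0.23, 0.0301]
tcp_rot: [2.244, -2.198, -0.001]
wrist_force: [0.2, -0.4, 0.6]
opening: 0.0884
```

>>> {"op": "arm_command", "data": {"increments": [[0, -4, 0, 0, 0, 0], [0, -4, 0, 0, 0, 0], [0, -4, 0, 0, 0, 0], [0, -4, 0, 0, 0, 0], [0, -4, 0, 0, 0, 0], [0, -4, 0, 0, 0, 0], [0, -4, 0, 0, 0, 0], [0, -4, 0, 0, 0, 0], [0, -4, 0, 0, 0, 0], [0, -4, 0, 0, 0, 0]]}}

```text
t: 12.05
tcp_pos: [0.4025, -0.229, 0.0302]
tcp_rot: [2.245, -2.197, -0.002]
wrist_force: [-3.6, -0.5, 3.2]
opening: 0.088
```

Run:
```python
from fit import *
im=shot('wrist','w8')
```

```text
(no output)
```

View pics/w8.png

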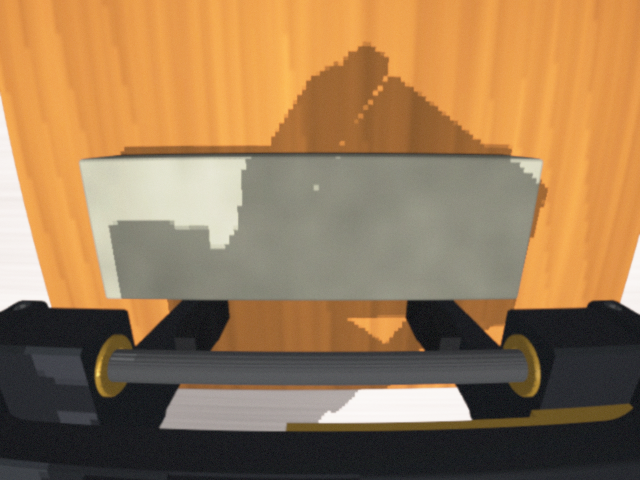

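The stone is now square against both fingers. I'll push on.

>>> {"op": "arm_command", "data": {"increments": [[0, -5, 0, 0, 0, 0], [0, -6, 0, 0, 0, 0], [0, -6, 0, 0, 0, 0], [0, -6, 0, 0, 0, 0], [0, -6, 0, 0, 0, 0], [0, -6, 0, 0, 0, 0], [0, -6, 0, 0, 0, 0], [0, -6, 0, 0, 0, 0], [0, -6, 0, 0, 0, 0], [0, -6, 0, 0, 0, 0]]}}

```text
t: 13.1
tcp_pos: [0.4621, -0.228, 0.0303]
tcp_rot: [-2.245, 2.198, 0.0]
wrist_force: [-1.4, 0.5, -2.1]
opening: 0.0882
```

>>> {"op": "arm_command", "data": {"increments": [[0, -6, 0, 0, 0, 0], [0, -6, 0, 0, 0, 0], [0, -6, 0, 0, 0, 0], [0, -6, 0, 0, 0, 0], [0, -6, 0, 0, 0, 0], [0, -6, 0, 0, 0, 0], [0, -6, 0, 0, 0, 0], [0, -6, 0, 0, 0, 0], [0, -6, 0, 0, 0, 0], [0, -6, 0, 0, 0, 0]]}}

```text
t: 14.1
tcp_pos: [0.5221, -0.2268, 0.0303]
tcp_rot: [2.245, -2.198, -0.0]
wrist_force: [-2.7, 1.6, -1.5]
opening: 0.0878
```

Run:
```python
from fit import *
im=shot('wrist','w9')
```

```text
(no output)
```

View pics/w9.png

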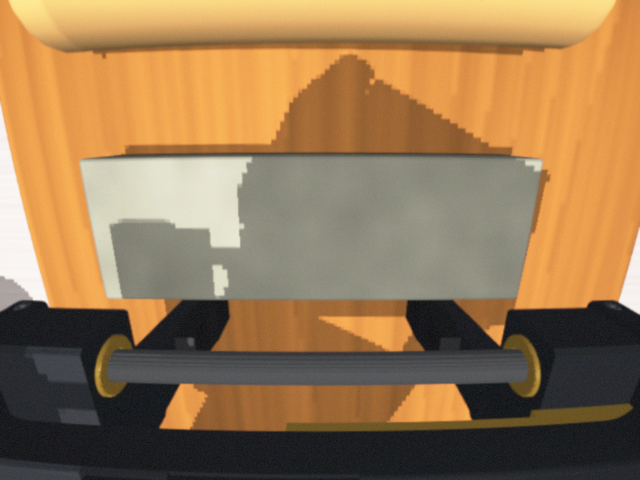

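>>> {"op": "arm_command", "data": {"increments": [[0, -4, 0, 0, 0, 0], [0, -4, 0, 0, 0, 0], [0, -4, 0, 0, 0, 0], [0, -4, 0, 0, 0, 0], [0, -4, 0, 0, 0, 0], [0, -3, 0, 0, 0, 0], [0, -3, 0, 0, 0, 0], [0, -3, 0, 0, 0, 0], [0, -2, 0, 0, 0, 0], [0, -2, 0, 0, 0, 0]]}}

```text
t: 15.15
tcp_pos: [0.5547, -0.2261, 0.0303]
tcp_rot: [2.245, -2.198, -0.0]
wrist_force: [-4.2, -0.0, 2.6]
opening: 0.0882
```

>>> {"op": "arm_command", "data": {"increments": [[0, -1, 0, 0, 0, 0], [0, -1, 0, 0, 0, 0], [0, -1, 0, 0, 0, 0], [0, -1, 0, 0, 0, 0], [0, -1, 0, 0, 0, 0], [0, -1, 0, 0, 0, 0], [0, -1, 0, 0, 0, 0], [0, 0, 0, 0, 0, 0], [0, 0, 0, 0, 0, 0], [0, 0, 0, 0, 0, 0]]}}

```text
t: 16.15
tcp_pos: [0.5619, -0.2259, 0.0303]
tcp_rot: [-2.244, 2.198, -0.001]
wrist_force: [-2.3, -0.1, 0.5]
opening: 0.0881
```

Run:
```python
from fit import *
im=shot('wrist','w10')
```

```text
(no output)
```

View pics/w10.png

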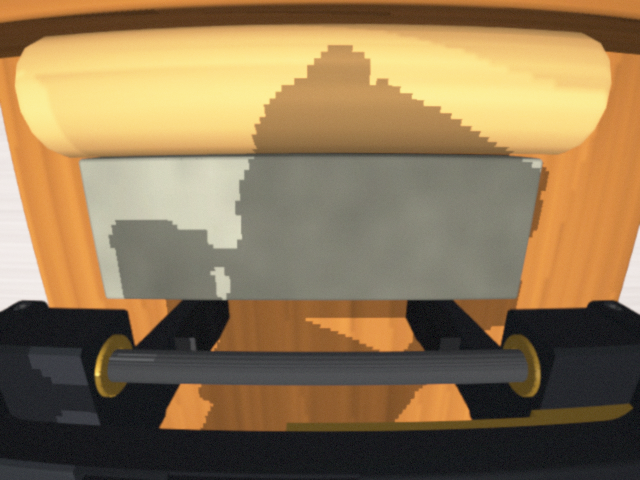

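The stone's far edge meets the pin at about row 155. I'll creep on until the force rises.

>>> {"op": "arm_command", "data": {"increments": [[0, -0.5, 0, 0, 0, 0], [0, -0.5, 0, 0, 0, 0], [0, -0.5, 0, 0, 0, 0], [0, -0.5, 0, 0, 0, 0], [0, -0.5, 0, 0, 0, 0], [0, -0.5, 0, 0, 0, 0], [0, 0, 0, 0, 0, 0], [0, 0, 0, 0, 0, 0], [0, 0, 0, 0, 0, 0], [0, 0, 0, 0, 0, 0]]}}

```text
t: 17.2
tcp_pos: [0.5622, -0.226, 0.0302]
tcp_rot: [2.244, -2.194, -0.006]
wrist_force: [-10.2, -1.7, 7.3]
opening: 0.0879
```

Force rose to 10 N with no motion, so it's snug. I'm backing off gently and lifting.

>>> {"op": "arm_command", "data": {"increments": [[0, 2, 0, 0, 0, 0], [0, 3, 0, 0, 0, 0], [0, 4, 0, 0, 0, 0], [0, 6, 0, 0, 0, 0], [0, 8, 0, 0, 0, 0], [0, 5, -20, 0, 0, 0], [0, 0, -45, 0, 0, 0], [0, 0, -45, 0, 0, 0], [0, 0, -45, 0, 0, 0], [0, 0, -45, 0, 0, 0]]}}

```text
t: 18.2
tcp_pos: [0.5359, -0.2263, 0.232]
tcp_rot: [-2.244, 2.198, -0.0]
wrist_force: [0.6, 0.2, -0.6]
opening: 0.0882
```

```bash
cat > chk.py <<'E'
import sys; from fit import *
n=sys.argv[1]
for c in sys.argv[2:]:
    im=shot(c,c+n);P=cloud(im);x,y,z=np.moveaxis(P,2,0);ok=(im['z_map']>0)&(y<-.06)&(y>-.4)
    b=R.from_euler('z',1.2,degrees=True).as_matrix()
    Q=(P-np.array([.519,-.2345,0]))@b
    bx,by=Q[...,0],Q[...,1]
    S=ok&(z>.044)&(z<.056)&(bx<.12)&(bx>.02)&(abs(by)<.13); N=ok&(z>.056)&(z<.075)&(bx>.1)&(bx<.157)
    L=ok&(z>.06)&(z<.07)&(bx>.16)&(bx<.18)
    for nm,m in (('stone',S),('pin',N),('ledge',L)):
        if m.sum()>30: print(c,nm,m.sum(),rect(m,Q),z[m].max().round(4))
E
python3 chk.py 11 top wrist; python3 go.py 600 100 310 -88.8
```

```text
top stone 218 ((88.15269470214844, 59.17128372192383), (64.46541595458984, 95.94911193847656), 1.5102664232254028) 0.056
top pin 375 ((130.3119659423828, 56.910709381103516), (53.43569564819336, 107.27685546875), 1.1112189292907715) 0.0743
top ledge 275 ((170.38381958007812, -0.533599853515625), (19.690406799316406, 317.8602294921875), 0.1554926484823227) 0.0699
wrist stone 12047 ((86.4048080444336, 10.45123291015625), (66.0716781616211, 197.99026489257812), 0.3468179702758789) 0.056
wrist pin 8581 ((136.08062744140625, 9.907012939453125), (38.18882751464844, 198.787841796875), 0.43932005763053894) 0.0673
wrist ledge 7846 ((169.95675659179688, -0.508636474609375), (19.951059341430664, 318.9356689453125), 0.010832937434315681) 0.0686
t 18.3 tcp [ 540.5 -228.4  238.9] head -88.81 F [0.6 0.2 0.6] open 0.08823447229128217
row shift mm [-32.69  -6.69  -7.17] turn deg [-0.075 -0.037 -0.001] rows 10
```

View pics/wrist11.png

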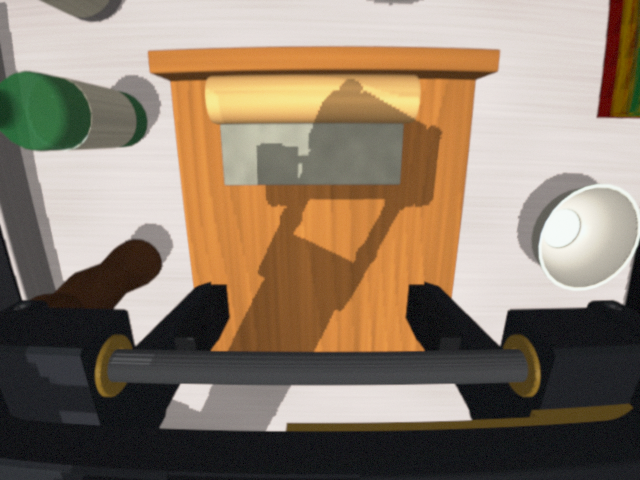

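Step 1 measures well: the pin is at board x≈136–137 and the stone at about 86, with everything parallel within 0.5°. Next I raise the arm and move over the lid.

>>> {"op": "arm_command", "data": {"increments": [[0, 0, -35, 0, 0, 0], [-10, 0, -35, 0, 0, 0], [-36, -9, 0, 0, 0, 0], [-36, -9, 0, 0, 0, 0], [-36, -9, 0, 0, 0, 0], [-36, -9, 0, 0, 0, 0], [-36, -9, 0, 0, 0, 0], [-36, -9, 0, 0, 0, 0], [-36, -9, 0, 0, 0, 0], [-36, -9, 0, 0, 0, 0]]}}

```text
t: 19.3
tcp_pos: [0.6019, 0.0743, 0.2993]
tcp_rot: [2.244, -2.198, -0.001]
wrist_force: [0.5, -0.1, 0.3]
opening: 0.0882
```

```bash
python3 go.py 638.5 276 270 -88.8
```

```text
t 19.3 tcp [601.9  74.3 299.3] head -88.8 F [ 0.5 -0.1  0.3] open 0.08821802434738918
row shift mm [-20.09  -4.08   2.93] turn deg [ 0.005 -0.     0.   ] rows 10
```

>>> {"op": "arm_command", "data": {"increments": [[-20, -4, 3, 0, 0, 0], [-20, -4, 3, 0, 0, 0], [-20, -4, 3, 0, 0, 0], [-20, -4, 3, 0, 0, 0], [-20, -4, 3, 0, 0, 0], [-20, -4, 3, 0, 0, 0], [-20, -4, 3, 0, 0, 0], [-20, -4, 3, 0, 0, 0], [-20, -4, 3, 0, 0, 0], [-20, -4, 3, 0, 0, 0]]}}

```text
t: 20.3
tcp_pos: [0.6384, 0.2755, 0.27]
tcp_rot: [-2.245, 2.198, 0.0]
wrist_force: [0.9, -0.2, -0.5]
opening: 0.0883
```

```bash
python3 - <<'E'
from fit import *
im=shot('wrist','w12');P=cloud(im);x,y,z=np.moveaxis(P,2,0)
K=(im['z_map']>0)&(x>.59)&(x<.69)&(y>.22)&(y<.33)&(z>.205)&(z<.225);print(K.sum(),K.sum() and (rect(K,P),z[K].mean()))
print(env.get_state()['tcp_pos'])
E
python3 go.py 638.5 276 190 -88.8; python3 chk.py 12 top
```

```text
2311 (((639.9100952148438, 276.3577575683594), (34.736305236816406, 34.8690071105957), 0.33250486850738525), np.float64(0.21553191582007863))
[0.63836574 0.27849601 0.26913636]
t 20.35 tcp [638.4 278.5 269.1] head -88.7 F [1.  1.9 0.7] open 0.08766775588104748
row shift mm [ 0.26 -0.01  7.91] turn deg [0.003 0.013 0.01 ] rows 10
top stone 1133 ((87.39689636230469, 13.91265869140625), (64.86033630371094, 193.4661102294922), 0.15428370237350464) 0.056
top pin 706 ((129.6396026611328, 11.454971313476562), (194.5972900390625, 53.01999282836914), 89.00970458984375) 0.0747
top ledge 529 ((170.34307861328125, -0.54095458984375), (19.714689254760742, 318.0329284667969), 0.18185317516326904) 0.07
```

View pics/w12.png

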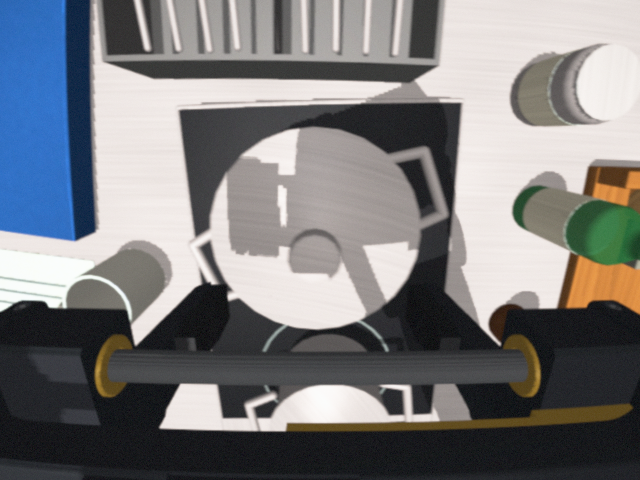

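The knob is at about (315,255) in the wrist view, measured at (639.9, 276.4, top 215.5). Between the jaws it has 26 mm of room on each side, so I'm descending.

>>> {"op": "arm_command", "data": {"increments": [[0, -0.1, 9, 0, 0, 0], [0, -0.1, 9, 0, 0, 0], [0, -0.1, 9, 0, 0, 0], [0, -0.1, 9, 0, 0, 0], [0, -0.1, 9, 0, 0, 0], [0, -0.1, 9, 0, 0, 0], [0, -0.1, 9, 0, 0, 0], [0, -0.1, 9, 0, 0, 0], [0, -0.1, 8, 0, 0, 0], [0, 0, 0, 0, 0, 0]]}}

```text
t: 21.4
tcp_pos: [0.6382, 0.2734, 0.1883]
tcp_rot: [2.243, -2.196, -0.002]
wrist_force: [0.2, -0.3, -0.0]
opening: 0.088
```

>>> {"op": "arm_command", "data": {"increments": [[0, 0, 0, 0, 0, 0], [0, 0, 0, 0, 0, 0], [0, 0, 0, 0, 0, 0], [0, 0, 0, 0, 0, 0], [0, 0, 0, 0, 0, 0], [0, 0, 0, 0, 0, 0], [0, 0, 0, 0, 0, 0], [0, 0, 0, 0, 0, 0], [0, 0, 0, 0, 0, 0], [0, 0, 0, 0, 0, 0]], "grip": 1}}

```text
t: 22.4
tcp_pos: [0.6391, 0.274, 0.1904]
tcp_rot: [-2.244, 2.198, 0.0]
wrist_force: [0.7, 2.0, 0.2]
opening: 0.0352
```

```bash
python3 -c "
from h import *
shot('scene','s13')"
```

```text
(no output)
```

View pics/s13.png

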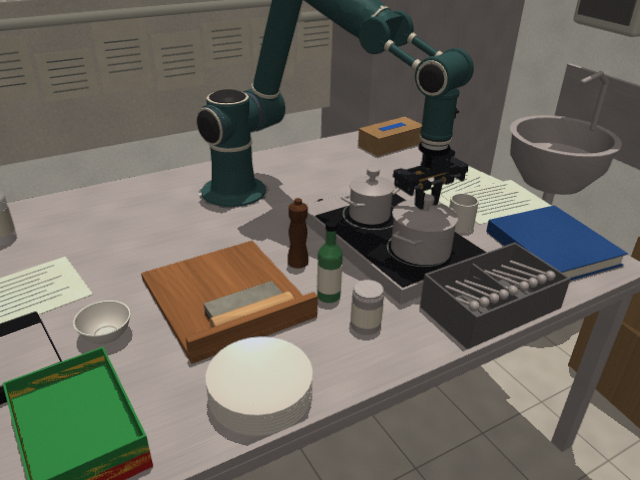

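The opening is 35 mm, which matches the 36 mm head, so the knob is gripped. I'm lifting straight up.

>>> {"op": "arm_command", "data": {"increments": [[0, 0, -3, 0, 0, 0], [0, 0, -5, 0, 0, 0], [0, 0, -8, 0, 0, 0], [0, 0, -13, 0, 0, 0], [0, 0, -18, 0, 0, 0], [0, 0, -20, 0, 0, 0], [0, 0, -20, 0, 0, 0], [0, 0, -20, 0, 0, 0], [0, 0, -18, 0, 0, 0], [0, 0, -10, 0, 0, 0]]}}

```text
t: 23.45
tcp_pos: [0.6399, 0.274, 0.3289]
tcp_rot: [-2.242, 2.195, -0.003]
wrist_force: [0.6, -0.4, -2.7]
opening: 0.0349
```

```bash
python3 -c "
from h import *
shot('scene','s14')"; python3 go.py 455 -234 300 -88.8 20
```

```text
t 23.5 tcp [640.3 274.2 330.1] head -88.8 F [ 0.3  0.1 -1.7] open 0.03450314147507987
row shift mm [25.21  9.8   1.45] turn deg [-0.016  0.006 -0.   ] rows 20
```

View pics/s14.png

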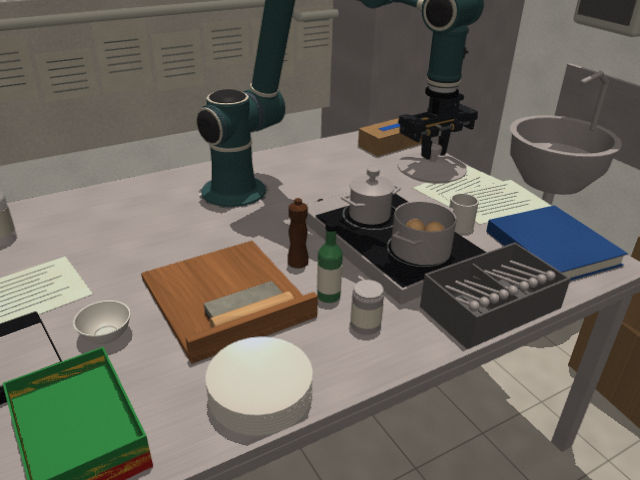

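The lid is clear at (432,165) in the scene view and the potatoes are visible in the pot. I'll carry it across high.

>>> {"op": "arm_command", "data": {"increments": [[10, 4, 0, 0, 0, 0], [20, 8, 0, 0, 0, 0], [27, 10.5, 0, 0, 0, 0], [27, 10.5, 0, 0, 0, 0], [27, 10.5, 0, 0, 0, 0], [27, 10.5, 0, 0, 0, 0], [27, 10.5, 0, 0, 0, 0], [27, 10.5, 0, 0, 0, 0], [27, 10.5, 0, 0, 0, 0], [27, 10.5, 0, 0, 0, 0]]}}

```text
t: 24.5
tcp_pos: [0.5464, 0.0242, 0.3236]
tcp_rot: [2.243, -2.197, -0.003]
wrist_force: [-0.8, -0.6, -2.3]
opening: 0.0347
```

>>> {"op": "arm_command", "data": {"increments": [[27, 10.5, 0, 0, 0, 0], [27, 10.5, 0, 0, 0, 0], [27, 10.5, 0, 0, 0, 0], [27, 10.5, 0, 0, 0, 0], [27, 10.5, 0, 0, 0, 0], [27, 10.5, 0, 0, 0, 0], [27, 10.5, 0, 0, 0, 0], [20, 8, 0, 0, 0, 0], [15, 5, 0, 0, 0, 0], [8, 3, 0, 0, 0, 0]]}}

```text
t: 25.5
tcp_pos: [0.4619, -0.2091, 0.3238]
tcp_rot: [2.242, -2.199, -0.003]
wrist_force: [-0.5, -0.2, -3.2]
opening: 0.0347
```

```bash
python3 go.py 454 -236 80 -88.8 20;python3 -c "
from h import *
shot('scene','s15')"
```

```text
t 25.5 tcp [ 461.9 -209.1  323.8] head -88.9 F [-0.5 -0.2 -3.2] open 0.03467216119661294
row shift mm [ 1.34  0.4  12.19] turn deg [ 0.007  0.002 -0.005] rows 20
```

View pics/s15.png

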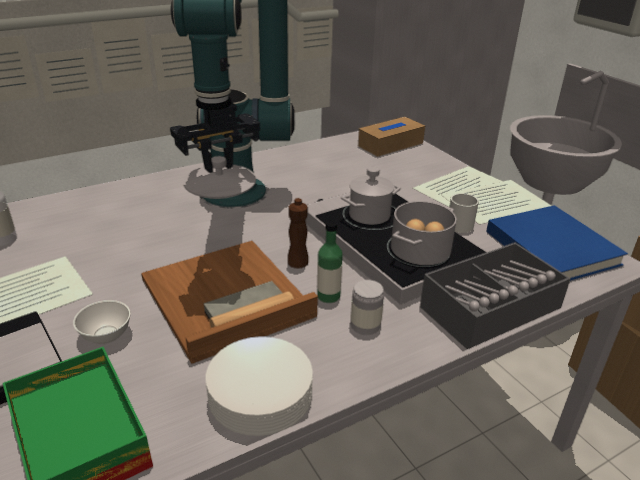

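>>> {"op": "arm_command", "data": {"increments": [[5, 2, 10, 0, 0, 0], [5, 2, 20, 0, 0, 0], [5, 2, 25, 0, 0, 0], [5, 1, 25, 0, 0, 0], [5, 1, 25, 0, 0, 0], [2, 0, 25, 0, 0, 0], [0, 0, 25, 0, 0, 0], [0, 0, 20, 0, 0, 0], [0, 0, 15, 0, 0, 0], [0, 0, 8, 0, 0, 0]]}}

```text
t: 26.55
tcp_pos: [0.4552, -0.234, 0.1251]
tcp_rot: [2.245, -2.197, -0.005]
wrist_force: [-0.2, 0.0, -3.2]
opening: 0.0349
```

```bash
python3 go.py 454 -236 62 -88.8 10;python3 - <<'E'
from fit import *
for c in ['scene','wrist']:
    im=shot(c,c+'16');P=cloud(im);x,y,z=np.moveaxis(P,2,0)
    r=env.trace(c,'lid_large'); print([(d['confidence'],d['extent']) for d in r])
    if r:
        X=P[r[0]['pixels']&(im['z_map']>0)]; print(np.percentile(X,[2,50,98],axis=0).round(3))
        np.save('lid_'+c,X)
E
```

```text
t 26.55 tcp [ 455.2 -234.   125.1] head -88.76 F [-0.2  0.  -3.2] open 0.03492894456019388
row shift mm [0.2  0.11 6.31] turn deg [0.015 0.01  0.005] rows 10
[(0.62, [181.5, 227.8, 70.0, 42.1])]
[[ 0.391 -0.308  0.094]
 [ 0.475 -0.242  0.105]
 [ 0.535 -0.157  0.15 ]]
[(0.75, [174.1, 125.1, 289.5, 274.5])]
[[ 0.416 -0.309  0.099]
 [ 0.484 -0.233  0.107]
 [ 0.533 -0.159  0.152]]
```

View pics/scene16.png

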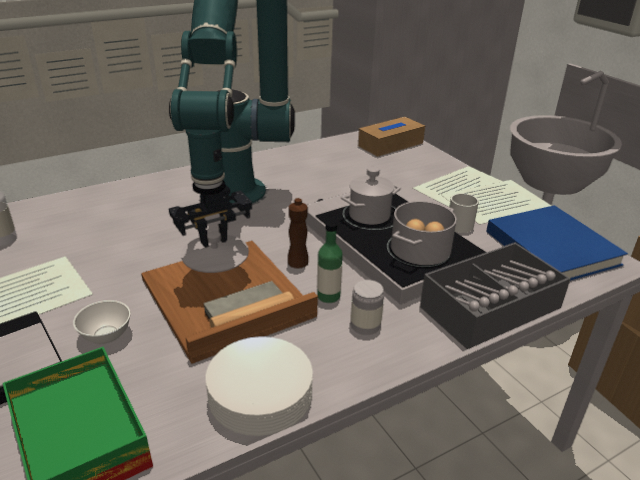

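View pics/wrist16.png

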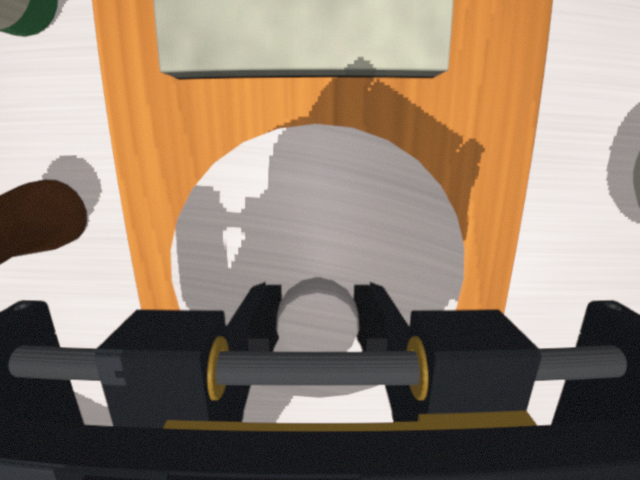

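The lid hangs flat over the near half of the board, with its edge clear of the stone. I'll go down to about 8 mm above contact, then creep.

>>> {"op": "arm_command", "data": {"increments": [[0, 0, 6, 0, 0, 0], [0, 0, 8, 0, 0, 0], [0, 0, 8, 0, 0, 0], [0, 0, 8, 0, 0, 0], [0, 0, 8, 0, 0, 0], [0, 0, 8, 0, 0, 0], [0, 0, 5, 0, 0, 0], [0, 0, 4, 0, 0, 0], [0, 0, 3, 0, 0, 0], [0, 0, 1, 0, 0, 0]]}}

```text
t: 27.75
tcp_pos: [0.4561, -0.2351, 0.068]
tcp_rot: [2.245, -2.198, -0.0]
wrist_force: [-0.3, -0.1, -2.2]
opening: 0.0348
```

>>> {"op": "arm_command", "data": {"increments": [[0, 0, 1, 0, 0, 0], [0, 0, 1, 0, 0, 0], [0, 0, 1, 0, 0, 0], [0, 0, 1, 0, 0, 0], [0, 0, 0.5, 0, 0, 0], [0, 0, 0.5, 0, 0, 0], [0, 0, 0.5, 0, 0, 0], [0, 0, 0.5, 0, 0, 0], [0, 0, 0, 0, 0, 0], [0, 0, 0, 0, 0, 0]]}}

```text
t: 28.75
tcp_pos: [0.4562, -0.2352, 0.0623]
tcp_rot: [-2.245, 2.198, 0.0]
wrist_force: [-0.4, -0.3, -3.0]
opening: 0.0349
```

>>> {"op": "arm_command", "data": {"increments": [[0, 0, 0.5, 0, 0, 0], [0, 0, 0.5, 0, 0, 0], [0, 0, 0.5, 0, 0, 0], [0, 0, 0.5, 0, 0, 0], [0, 0, 0.5, 0, 0, 0], [0, 0, 0.5, 0, 0, 0], [0, 0, 0, 0, 0, 0], [0, 0, 0, 0, 0, 0], [0, 0, 0, 0, 0, 0], [0, 0, 0, 0, 0, 0]]}}

```text
t: 29.75
tcp_pos: [0.4562, -0.2352, 0.0593]
tcp_rot: [2.245, -2.198, 0.0]
wrist_force: [0.3, -0.0, -2.2]
opening: 0.035
```

>>> {"op": "arm_command", "data": {"increments": [[0, 0, 0.4, 0, 0, 0], [0, 0, 0.4, 0, 0, 0], [0, 0, 0.4, 0, 0, 0], [0, 0, 0.4, 0, 0, 0], [0, 0, 0, 0, 0, 0], [0, 0, 0, 0, 0, 0], [0, 0, 0, 0, 0, 0], [0, 0, 0, 0, 0, 0], [0, 0, 0, 0, 0, 0], [0, 0, 0, 0, 0, 0]]}}

```text
t: 30.75
tcp_pos: [0.4563, -0.2352, 0.0584]
tcp_rot: [2.245, -2.198, 0.0]
wrist_force: [-2.6, 2.1, 5.4]
opening: 0.0348
```

The force changed from −2 to +5 N, so the lid has touched down. I'm releasing, then lifting away.

>>> {"op": "arm_command", "data": {"increments": [[0, 0, 0, 0, 0, 0], [0, 0, 0, 0, 0, 0], [0, 0, 0, 0, 0, 0], [0, 0, 0, 0, 0, 0], [0, 0, 0, 0, 0, 0], [0, 0, 0, 0, 0, 0], [0, 0, 0, 0, 0, 0], [0, 0, 0, 0, 0, 0], [0, 0, 0, 0, 0, 0], [0, 0, 0, 0, 0, 0]], "grip": 0}}

```text
t: 31.75
tcp_pos: [0.4562, -0.2352, 0.0577]
tcp_rot: [-2.245, 2.198, -0.0]
wrist_force: [0.0, -0.5, 0.0]
opening: 0.088
```

>>> {"op": "arm_command", "data": {"increments": [[0, 0, -5, 0, 0, 0], [0, 0, -10, 0, 0, 0], [0, 0, -20, 0, 0, 0], [0, 0, -30, 0, 0, 0], [0, 0, -35, 0, 0, 0], [0, 0, -35, 0, 0, 0], [0, 0, -35, 0, 0, 0], [0, 0, -30, 0, 0, 0], [0, 0, -20, 0, 0, 0], [0, 0, -10, 0, 0, 0]]}}

```text
t: 32.75
tcp_pos: [0.4572, -0.2357, 0.2915]
tcp_rot: [-2.244, 2.197, -0.008]
wrist_force: [0.3, -0.8, 0.7]
opening: 0.0881
```

```bash
python3 chk.py 20 wrist
python3 - <<'E'
from fit import *
im=shot('wrist','w21');P=cloud(im);x,y,z=np.moveaxis(P,2,0)
b=R.from_euler('z',1.2,degrees=True).as_matrix();Q=(P-np.array([.519,-.2345,0]))@b
m=(im['z_map']>0)&(abs(Q[...,0]+.065)<.12)&(abs(Q[...,1])<.12)
K=m&(z>.075)&(z<.1);print('knob',K.sum(),rect(K,Q),z[K].mean())
Lm=m&(z>.025)&(z<.055);print('lid',Lm.sum(),cv2.minEnclosingCircle((Q[Lm][:,:2]*1000).astype(np.float32)))
q=Q[Lm];rr=np.hypot(q[:,0]-np.mean([0]),0)
for c in ['top','scene']: shot(c,c+'21')
print(env.get_state()['tcp_pos'])
E
```

```text
wrist stone 11038 ((86.57450103759766, 10.488983154296875), (197.9207763671875, 66.75328063964844), 89.98197937011719) 0.056
wrist pin 7212 ((135.02108764648438, 9.573883056640625), (200.36863708496094, 37.24995422363281), 89.90753173828125) 0.0677
knob 819 ((-61.868202209472656, 0.5202484130859375), (34.98590850830078, 34.206111907958984), 0.5793721079826355) 0.08371994658642916
lid 13579 ((-26.449932098388672, 11.048726081848145), 121.02706909179688)
[ 0.45575952 -0.23492232  0.28695243]
```

View pics/w21.png

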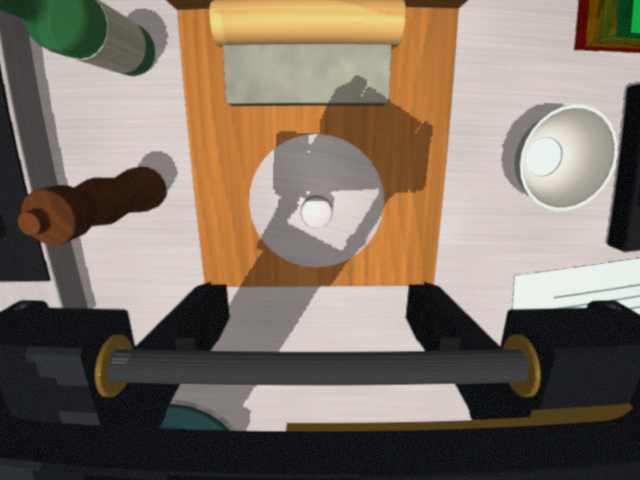

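View pics/scene21.png

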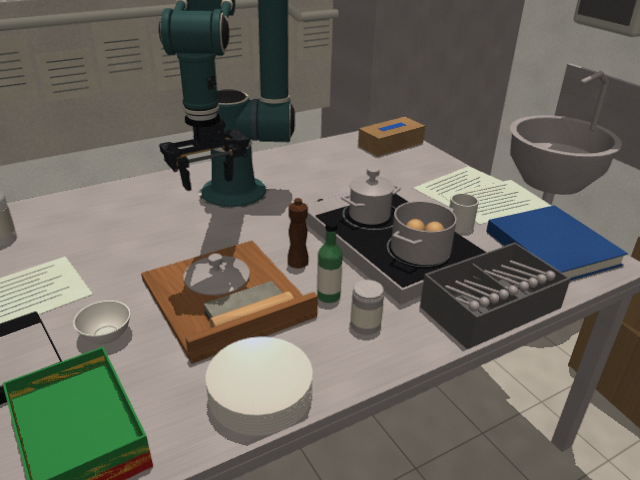

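The lid's knob is at board (-62, 0.5) mm with its top at 83.7 mm (expected 84). It sits flat, and the pin, stone, pots and other things are all in place. I'm handing in.

```bash
python3 -c "
from h import *
print(env.finish_job())
s=env.get_state();print(s['t'])"
```

```text
the job is handed in; nothing more can be done
None
the job is handed in; nothing more can be done
```

The job is handed in: the large pot is uncovered and its lid sits knob up in the middle of the board's near part. I handed in shortly after 33 s, against the 72 s limit. `finish_job` gives no verdict, so this rests on my own checks.

- **Pin and stone:** I rolled the pin back to the ledge with the open fingers. I then slid the stone up to it until the force rose to about 10 N with no further movement. The last wrist-camera check put the pin at board x ≈ 135–137 mm and the stone at about 86 mm. Both were within 0.5° of parallel and within 2 mm of each other along the pin.
- **Lid:** I gripped it by the knob, lifted it, carried it high over the other things, and set it down with under 10 N of contact force. The knob centre measured board (-62, 0.5) mm with its top at 83.7 mm, against an expected 84 mm for a lid lying flat.
- **Everything else:** By eye in the last camera images, both pots, the small lid and the other things had not moved. I did not re-measure their positions. The gripper was open and clear of everything.

**Checks that disagreed:** The top camera read the pin less accurately, at about 130 mm, because its colour edges spread. A circle fitted to the lid's outline also failed because it picked up part of the stone. I relied on the wrist-camera readings and the knob position instead.

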